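# Check a wax block against its work order with the hand-held imager

## Robot

A 6-joint arm with a two-finger parallel gripper is mounted at the origin on the work surface. World frame = base frame: x ahead of the robot, y to its left, z up, the work surface at z = 0. Lengths are in mm, angles in rad, forces in N, time in s.
With the tool pointing down it reaches from about 300 to 775 mm from the base axis. Payload 14.6 kg.
Tool frame: the origin (TCP) lies between the finger pads; the fingertips stand ahead of it and the grasp point (between the pads) lies 11 mm behind it (manip.finger_overhang is the z of the fingertips in the tool frame, in mm); z points along the fingers, y is the line along which they close (so a half turn about z gives the same grasp; the last joint's range is limited). The gripper opens to 94 mm and grips with 3 to 60 N. Pads are 16 mm wide; open, the fingers measure 119 mm over their backs; the gripper's body (75 mm by 177 mm) begins 78 mm behind the grasp point.
Start: joints at [1.146, 0.3, 1.521, -0, 1.321, -0.067], TCP at [192.615, 515.159, 213.446] pointing down, gripper open.
Joint ranges: [-3.03, 3.03], [-0.79, 2.21], [0.23, 2.52], [-1.04, 4.18], [0, 3.07], [-2.55, 2.55]. Speed limits (rad/s): [2.22, 2.22, 2.57, 3.14, 3.14, 3.14].

## Interface

Orientations are given as [roll, pitch, yaw] about the fixed x, y, z axes, in that order (R = Rz(yaw) Ry(pitch) Rx(roll)).
In Python, from cell import manip gives the robot as it stands.
- The arm moves only by the tool jog_arm, never from a script. Its argument "series" is a list of rows, each a list of 7 numbers: the shift along the world's x, y, z as a fraction of full scale, then the turn, a rotation vector about the world's x, y, z as a fraction of full scale, then the closure, from 0 (fully open) to 1 (shut). In form: [[dx, dy, dz, wx, wy, wz, fingers], ...]. A call has 1 to 8 rows; each row is the pose to reach, as a shift and turn from the pose commanded when the call began; what a row does not reach only later rows make up. Full scale, the value 1, is 120 mm for a shift and 90 degrees for a turn. A row lasts 1/12 s, in which the tool goes at most 41.7 mm and 7.16 degrees, less where a joint would pass 70% of its speed; a pose out of reach is approached as far as the arm can. A call with a number of a shift or a turn outside -1 to 1 is refused whole. A call with a gripper value outside its range is refused whole. The fingers move at their own pace and stop on an object; "grip_force" is the grip in N (left out, the last holds). Time passes only in rows, so rows that repeat a pose let the fingers close. It gives the time, the measured TCP pose, the force, the opening and the grip force at its end, in the units of the state.
- manip.read_state(): the state, without advancing time (a new reading comes with each control period).
- manip.camera(name): name is "side" or "top"; returns a dict with "frame" (400x640x3 uint8, red, green, blue), "vfov" (degrees; the focal length in pixels is half the picture's height over the tangent of half this angle, whatever the lens; pixels are square), "cx", "cy" (the principal point, pixels), "R" (3x3) and "t" (3): a world point X has camera coordinates R X + t. Camera axes: x right, y down, z forward; pixel columns grow to the right and rows downward; lengths in mm; the calibration is good to about 2 mm. A picture is of the moment at which its call begins. There is no depth.
- manip.sign_off(): hands the job in; it is judged then, once.
The state is a dict: "clock": time; "joints": joint angles; "qd": joint speeds; "effort": joint torques, N m; "eef_pos": TCP position; "eef_rot": TCP orientation; "wrist_force": force on the tool from outside, world axes, zero at the start; "moment": the same for the moment, N m; "finger_gap": finger opening in mm; "finger_force": force on a finger pad.
Only numpy, scipy, OpenCV 4.12 (cv2) and the standard library are available. Lean on these libraries where they do the work, as an engineer would, in place of code of your own. Each camera call takes 0.05 s, during which the arm holds its last target. There are 200 camera calls.

## Task

Pick up the white hand-held imager from its charging pad, aim the window in its underside squarely at the middle of the code label on the sloped stand from about 8 cm away and hold it steady there for a good second. Then carry it over the row of staining jars, and finish while still holding it hovering level about 1 cm above the rectangular wax block (not the round disc in the other clamp), centred over the block and with its long side along the block's long side, touching nothing. Leave the jars, clamps, stand and everything else on the bench undisturbed.

Things in the scene. Friction and masses are not known exactly. Their poses are not given: they have to be found in the camera images.
- imager: Loose white hand-held imager, 0.17 to 0.34 kg, upright on its pad. Origin: centre of its underside, the viewing window; it looks along its -z (down). Hood 46 (x) by 62 (y, long side) mm, 36 high, a 40 x 56 step to 43; above, up to 114 mm, the grip: 34 mm thick (x), 54 wide (y). Grip it from above across the 34 mm, fingers closing along its x, about 85 mm above the underside.
- label: Square white paper label, 66 mm, with a dark code pattern, on the sloped stand, its face 46 mm above the bench at its centre. Origin: centre of its printed face; z is the normal out of the face, tilted 30 degrees from vertical towards the stand's front; x runs up the slope, y across.
- stand: Fixed aluminium stand that carries the label: base 100 x 100 mm, sloping plate about 104 x 96 mm rising from about 18 to 72 mm above the bench. Origin: centre of its underside; its low front edge faces its own -x (roughly towards the robot), z up.
- pad: Fixed grey charging pad, 100 x 100 x 8 mm, on which the imager stands. Origin: centre of its underside, z up.
- block: The target: rectangular off-white wax block on a grey cassette, held in a small steel clamp. Origin: centre of its top face, which is 74 mm above the bench and 25 mm (along its x) by 37 mm (along its y, the long side); z up. It stands 12 mm proud of the clamp's jaws and is fixed in it.
- clamp: Fixed clamp that holds the rectangular block: grey base 86 x 78 mm, 22 mm high, steel body and jaws up to 62 mm high, a small knurled screw at its -x side. Origin: centre of its underside, z up, axes parallel to the block's.
- round_clamp: Fixed clamp of the same make and size (base 86 x 78 mm) holding a round aluminium disc 34 mm across, top 74 mm above the bench: not the target. The two clamps may stand in either place. Origin: centre of its underside, z up.
- tray: Fixed low white tray 310 mm (along its x) by 85 mm (along its y), 16 mm high, holding a row of three square jars and one bottle. It stands between the imager's side of the bench and the clamps. Origin: centre of its underside, z up.
- jar_a: Square lidded staining jar, 56 x 56 x 110 mm, loose in the tray; origin at the centre of its underside, about 5 mm above the bench.
- jar_b: Second square lidded staining jar, amber, 56 x 56 x 110 mm, loose in the tray; origin at the centre of its underside.
- jar_c: Third square lidded staining jar, 56 x 56 x 110 mm, loose in the tray; origin at the centre of its underside.
- bottle: Round reagent bottle, 54 mm across, 140 mm high (the tallest in the row), loose in the tray; origin at the centre of its underside.
- slidebox: Flat grey and white slide box, 88 x 103 x 36 mm, loose on the bench beyond the clamps; a bystander. Origin: centre of its underside.
- brush: Small brush, about 170 mm long, lying loose on the bench between robot and clamps; a bystander. Origin on its underside.
Not all that is in view belongs to the job. Leave any green look-alike of the stand alone.

How it is judged:
By the outcome, as a careful person would: the job done as asked, in the order asked, and still so for the second after the job is handed in, while the arm keeps its last pose, push and grip.
It also fails if it takes over 40 s, if anything falls off the work surface, if the arm or the gripper's body presses on something with over 40 N, if the wrist force passes 120 N, or if a joint passes its speed limit or range.

## Working session

There is one attempt and no reset: what is moved stays moved. The work goes in short steps, Python scripts to look and compute and a tool call to move; the robot and the scene stay as the last step left them, time stands still between calls to the robot, and variables do not carry over. Pictures are saved under pics/ and viewed, at most 10 in all, crops included, and the job is handed in when it is done.

Besides the shell and the picture viewer there is one more tool, called after "Call:" by a JSON object that holds its "api" and its "payload". jog_arm: Moves the arm, as the interface text tells. Its arguments: {"type":"object","properties":{"series":{"type":"array"},"grip_force":{"type":"number"}},"required":["series"]}

```bash
mkdir -p pics; ls
python3 - <<'E'
from cell import manip
import cv2,numpy as np
for n in("top","side"):
    c=manip.camera(n); cv2.imwrite(f"pics/{n}0.png",c["frame"][:,:,::-1]); np.savez(f"{n}0.npz",**c)
    print(n,c["vfov"],c["cx"],c["cy"],np.round(c["R"],4).tolist(),np.round(c["t"],1).tolist(), [k for k in c])
print(manip.read_state(),manip.finger_overhang)
E
```

```text
pics
top 45.06226116936905 318.8186226780356 200.70467548310324 [[0.0178, -0.9998, 0.0082], [-0.9808, -0.0191, -0.1942], [0.1944, -0.0046, -0.9809]] [17.0, 580.7, 1081.1] ['frame', 'vfov', 'cx', 'cy', 'R', 't']
side 46.91092906760655 324.23630241767984 201.82632950019791 [[0.9783, -0.2061, -0.0233], [-0.1333, -0.5387, -0.8319], [0.1589, 0.8169, -0.5544]] [-556.2, 148.7, 949.1] ['frame', 'vfov', 'cx', 'cy', 'R', 't']
{'clock': 0.1, 'joints': array([ 1.14639099e+00,  3.00418765e-01,  1.52152637e+00, -5.60921134e-05,
        1.32070726e+00, -6.66148721e-02]), 'qd': array([-0.00017526, -0.00064528, -0.00220967,  0.00017463, -0.00275778,
        0.00090731]), 'effort': array([ 3.21647960e-03, -5.32635355e+01, -3.53289199e+01,  7.10139703e-02,
        2.34016153e-02, -1.08331852e-05]), 'eef_pos': array([192.54034653, 514.94769604, 212.93817857]), 'eef_rot': array([-3.14053165e+00, -1.63302767e-05,  2.78381610e+00]), 'wrist_force': array([-0.17827153,  0.39997717, -0.41608962]), 'moment': array([-0.03113039, -0.02532374, -0.04509649]), 'finger_force': 0.0, 'finger_gap': 93.8683265792806} 8.0
```

View pics/top0.png

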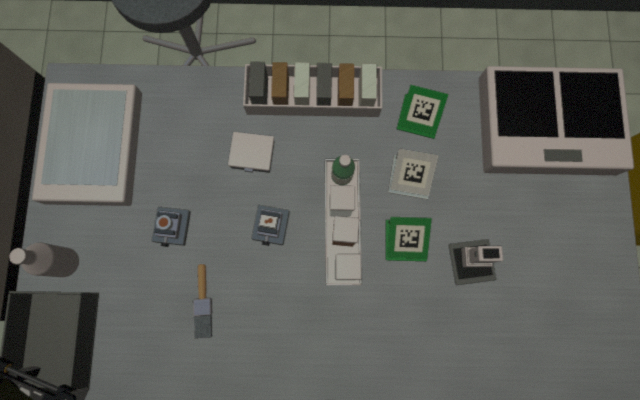

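View pics/side0.png

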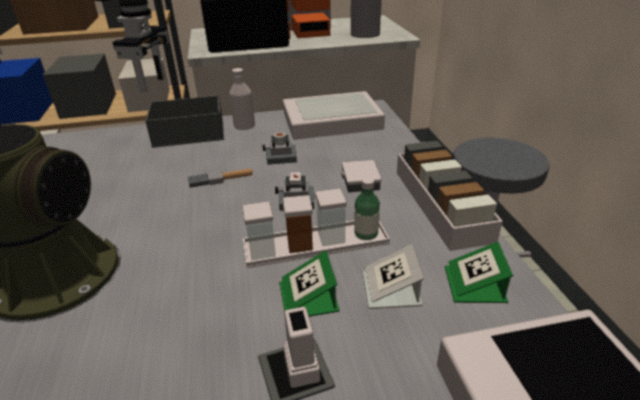

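Top view: the imager, white on its dark pad, is at (484,257). The label stands are white/aluminium at (413,174) and green look-alikes at (422,110) and (408,239). The clamps are at (170,226), which looks round, and (270,224), which looks rectangular. The jar row runs x 325-360, y 160-285. White things that could be mistaken for the imager are the jar lids (342,200), (345,232), (348,267) and the slide box (251,151). I choose the imager at (484,257), the stand at (413,174) and the block at (270,224), and will check them in close crops.

Run:
```python
import cv2,numpy as np
t=cv2.imread("pics/top0.png"); s=cv2.imread("pics/side0.png")
def cr(im,x,y,w,h,W,H): return cv2.resize(im[y:y+h,x:x+w],(W,H),interpolation=cv2.INTER_CUBIC)
a=np.hstack([cr(t,148,200,50,50,265,300),cr(t,246,200,50,50,265,300),cr(t,386,146,56,56,270,300)])
b=np.hstack([cr(t,445,230,60,60,265,300),cr(s,255,300,80,95,265,300),cr(s,355,235,75,80,270,300)])
cv2.imwrite("pics/crops.png",cv2.convertScaleAbs(np.vstack([a,b]),alpha=1.4))
```

```text
(no output)
```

View pics/crops.png

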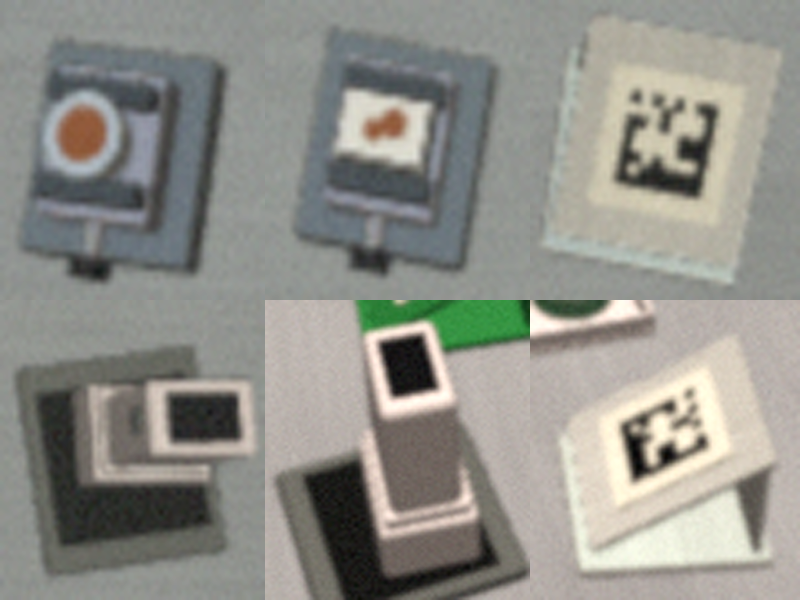

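The crops confirm the choice. The (170,226) clamp holds the round disc and the (270,224) clamp the rectangular block. The white stand carries the label, with its code at (414,174). The imager's grip top is at (489,255) with a dark inset.

```bash
cat > h.py <<'E'
import cv2,numpy as np
from cell import manip
K=8
def cam(n,k=4):
    cs=[manip.camera(n) for _ in range(k)]
    c=cs[0]; c["img"]=np.mean([x["frame"] for x in cs],0).astype(np.uint8); c["f"]=200/np.tan(np.radians(c["vfov"]/2)); return c
def cast(c,uv,n,d):                        # pixels -> points on plane n.X=d
    uv=np.atleast_2d(np.asarray(uv,float)); r=np.c_[(uv-[c["cx"],c["cy"]])/c["f"],np.ones(len(uv))]@c["R"]
    o=-c["R"].T@c["t"]; return o+r*((d-o@n)/(r@n))[:,None]
def proj(c,X):
    q=np.atleast_2d(X)@c["R"].T+c["t"]; return q[:,:2]/q[:,2:]*c["f"]+[c["cx"],c["cy"]]
def crop(c,x,y,w,h): return cv2.resize(c["img"][y:y+h,x:x+w],None,fx=K,fy=K,interpolation=cv2.INTER_CUBIC)
def contour(mask,x,y,seed=None):           # biggest contour (or nearest seed), full-picture pixels
    cs,_=cv2.findContours(mask.astype(np.uint8),cv2.RETR_EXTERNAL,cv2.CHAIN_APPROX_NONE)
    if seed is not None: cs=[q for q in cs if cv2.pointPolygonTest(q,((seed[0]-x)*K,(seed[1]-y)*K),False)>=0]
    q=max(cs,key=cv2.contourArea)[:,0]; return (q+.5)/K-.5+[x,y]
Z=np.array([0,0,1.])
E
python3 - <<'E'
from h import *
np.set_printoptions(precision=1,suppress=True)
T=cam("top");S=cam("side")
def rect(P): return cv2.minAreaRect(P[:,:2].astype(np.float32))
out=[]
# dark inset of the grip top, z=122
for c,b,seed in((T,(476,244,30,24),(489,255)),(S,(282,302,32,36),(298,320))):
    im=crop(c,*b); g=im.min(2); t,m=cv2.threshold(g,80,255,1); q=contour(m,*b[:2],seed); print("inset",rect(cast(c,q,Z,122)))
    g=im.max(2)
    out.append(np.dstack([m,g,g]))
# block top: bright cream, filled
for c,b in((T,(258,210,26,26)),(T,(156,212,26,26))):
    im=crop(c,*b).astype(int); m=cv2.morphologyEx(((im[:,:,0]>165)|(im[:,:,0]-im[:,:,2]>25)).astype(np.uint8),cv2.MORPH_OPEN,np.ones((9,9)))*255
    q=contour(m,*b[:2]); print("block",rect(cast(c,q,Z,74))); out.append(np.dstack([m,im[:,:,1],im[:,:,2]]).astype(np.uint8))
# clamp base: bluish dark, z=22
b=(246,200,50,50); 
# label code (dark) & cream
for c,b,seed in((T,(394,154,40,40),(413,174)),(S,(368,252,50,45),(392,272))):
    im=crop(c,*b).astype(int); 
    d=cv2.morphologyEx((im.max(2)<110).astype(np.uint8),cv2.MORPH_CLOSE,np.ones((31,31))); q=contour(d,*b[:2])
    print("code box px",cv2.minAreaRect(q.astype(np.float32)))
    cr=im[:,:,0]-im[:,:,2]; m=(cr>22).astype(np.uint8); m=cv2.morphologyEx(m|d,cv2.MORPH_CLOSE,np.ones((15,15)))*255; m=cv2.morphologyEx(m,cv2.MORPH_OPEN,np.ones((25,25)))
    q=contour(m,*b[:2],seed); r=cv2.minAreaRect(q.astype(np.float32)); print("label px",r)
    np.save(f"lab{len(out)}.npy",q)
    out.append(np.dstack([m,im[:,:,1],im[:,:,2]]).astype(np.uint8))
    r=cast(c,[r[0]],Z,46); print(r)
out=[cv2.resize(o,(260,290)) for o in out]
cv2.imwrite("pics/masks.png",np.vstack([np.hstack(out[:3]),np.hstack(out[3:])])[:,:,::-1])
E
```

```text
inset ((458.259521484375, -348.9422302246094), (21.778867721557617, 36.03150939941406), 1.0670334100723267)
inset ((458.9167175292969, -345.9195556640625), (20.578115463256836, 34.87434387207031), 1.9634984731674194)
block ((528.6817016601562, 143.64645385742188), (11.61209774017334, 19.69957733154297), 6.87640905380249)
block ((520.6586303710938, 384.9773864746094), (20.439218521118164, 20.49522590637207), 24.977523803710938)
code box px ((413.830322265625, 172.54269409179688), (18.96051788330078, 18.90768051147461), 12.200469017028809)
label px ((413.85906982421875, 172.70643615722656), (19.360654830932617, 21.6639347076416), 10.3888578414917)
[[ 655.8 -200.5   46. ]]
code box px ((391.2439880371094, 271.0268859863281), (15.857115745544434, 24.349767684936523), 65.69544982910156)
label px ((391.3555908203125, 271.22747802734375), (26.006526947021484, 40.05194091796875), 65.11258697509766)
[[ 656.4 -199.2   46. ]]
```

View pics/masks.png

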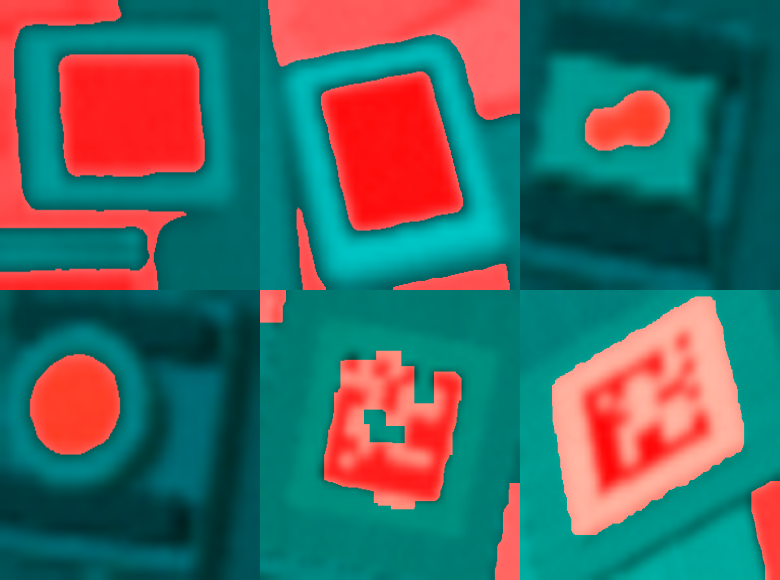

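The masks fit the grip inset in both views and the label in the side view. The block mask caught only its sample, so I'll mend the block threshold and get the yaws.

Run:
```python
from h import *
np.set_printoptions(precision=2,suppress=True)
T=cam("top");S=cam("side")
b=(258,210,26,26); im=crop(T,*b); g=im[:,:,1]
for th in(105,120,135,150):
    m=cv2.morphologyEx((g>th).astype(np.uint8),cv2.MORPH_CLOSE,np.ones((35,35)));m=cv2.morphologyEx(m,cv2.MORPH_OPEN,np.ones((41,41)))
    try:q=contour(m,*b[:2],(269.5,222)); P=cast(T,q,Z,74); print(th,cv2.minAreaRect(P[:,:2].astype(np.float32)),P.mean(0))
    except Exception as e: print(th,e)
    if th==135: o=np.dstack([m*255,g,g])
# clamp bases (z=22): dark bluish
for b,seed in (((246,200,50,50),(284,226)),((146,200,50,50),(183,226))):
    im2=crop(T,*b).astype(int); m=cv2.morphologyEx(((im2[:,:,2]-im2[:,:,0]>8)).astype(np.uint8),cv2.MORPH_CLOSE,np.ones((61,61)));m=cv2.morphologyEx(m,cv2.MORPH_OPEN,np.ones((61,61)))
    q=contour(m,*b[:2]); print("base",cv2.minAreaRect(cast(T,q,Z,22)[:,:2].astype(np.float32)))
# label: plane with yaw, from side quad
q=np.load("lab5.npy"); ap=cv2.approxPolyDP(q.astype(np.float32),4,True)[:,0]; print(ap)
yaw=0
for _ in range(6):
    n=np.array([-.5*np.cos(yaw),-.5*np.sin(yaw),np.sqrt(.75)])
    C=cast(S,[q.mean(0)],Z,46)[0]
    ex=np.array([np.sqrt(.75)*np.cos(yaw),np.sqrt(.75)*np.sin(yaw),.5]); ey=np.cross(n,ex)
    P=cast(S,q,n,n@C)-C; r=cv2.minAreaRect(np.c_[P@ex,P@ey].astype(np.float32)); a=(r[2]+45)%90-45
    C2=C+ex*r[0][0]+ey*r[0][1]; yaw+=np.radians(a); 
print("label",r,np.degrees(yaw),C2,"n",n)
# tall things
for nm,uv,z in(("bottle",(345,160),145),("jarA",(342,200),115),("jarB",(345,232),115),("jarC",(348,267),115)): print(nm,cast(T,[uv],Z,z)[0])
g3=crop(T,246,200,50,50); cv2.imwrite("pics/m2.png",np.hstack([cv2.resize(o,(400,400)),cv2.resize(np.dstack([g3[:,:,0],g3[:,:,1],g3[:,:,2]]),(400,400))])[:,:,::-1])
```

```text
105 ((527.7518920898438, 147.0116729736328), (43.60771179199219, 25.987276077270508), 81.5674819946289) [527.37 146.74  74.  ]
120 ((527.6298217773438, 144.5654754638672), (37.3890495300293, 24.3325252532959), 81.81806182861328) [527.61 144.57  74.  ]
135 ((527.3521728515625, 144.55392456054688), (34.91899871826172, 22.75198745727539), 88.46243286132812) [527.52 144.47  74.  ]
150 max() iterable argument is empty
base ((501.2557067871094, 148.73486328125), (72.42616271972656, 29.756153106689453), 85.81647491455078)
base ((520.4014892578125, 384.4402770996094), (73.59266662597656, 81.77033233642578), 85.56275939941406)
[[404.44 252.69]
 [373.69 266.31]
 [377.81 289.31]
 [410.19 276.31]]
label ((-0.1660308837890625, 1.4597892761230469), (69.78778076171875, 71.30683898925781), -0.0) -9.326316833496094 [ 657.08 -197.88   45.92] n [-0.49  0.08  0.87]
bottle [655.75 -28.02 145.  ]
jarA [571.41 -23.76 115.  ]
jarB [499.42 -31.   115.  ]
jarC [422.77 -38.1  115.  ]
```

View pics/m2.png

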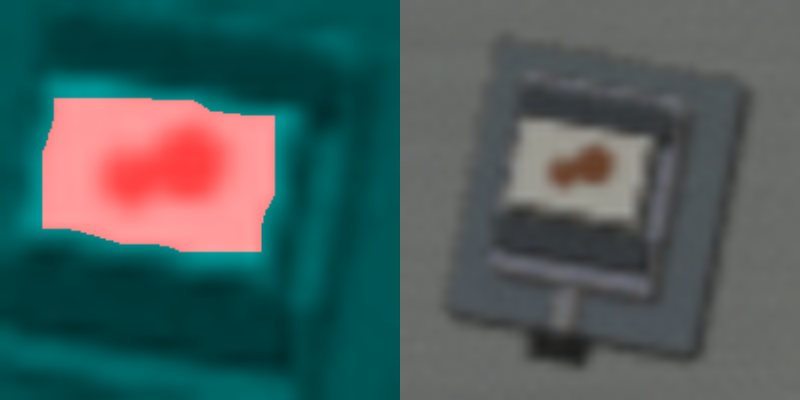

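The label is at about (656.5,-199,46), stand yaw -9°. The block is at (527.6,144.6), yaw about -8.5°. The imager is at (458.6,-347.5), yaw 1.5°. Now moving to above the imager.

Call:
{"api": "jog_arm", "payload": {"series": [[0.28,-0.9,0,0,0,-0.095,0],[0.28,-0.9,0,0,0,-0.095,0],[0.28,-0.9,0,0,0,-0.095,0],[0.28,-0.9,0,0,0,-0.095,0]]}}

```text
clock: 1.23
eef_pos: [227.2, 403.8, 213.7]
eef_rot: [-3.141, 0.001, 2.632]
wrist_force: [-0.0, 0.5, 0.3]
finger_gap: 94.2
finger_force: 0.0
```

Call:
{"api": "jog_arm", "payload": {"series": [[0.28,-0.9,0,0,0,-0.095,0],[0.28,-0.9,0,0,0,-0.095,0],[0.28,-0.9,0,0,0,-0.095,0],[0.28,-0.9,0,0,0,-0.095,0]]}}

```text
clock: 1.57
eef_pos: [260.7, 296.2, 213.7]
eef_rot: [3.141, 0.001, 2.483]
wrist_force: [-0.4, 0.5, 0.3]
finger_gap: 94.1
finger_force: 0.0
```

Call:
{"api": "jog_arm", "payload": {"series": [[0.28,-0.9,0,0,0,-0.095,0],[0.28,-0.9,0,0,0,-0.095,0],[0.28,-0.9,0,0,0,-0.095,0],[0.28,-0.9,0,0,0,-0.095,0]]}}

```text
clock: 1.9
eef_pos: [294.5, 188.5, 213.8]
eef_rot: [3.141, 0.001, 2.333]
wrist_force: [-0.7, -0.2, -0.9]
finger_gap: 93.9
finger_force: 0.0
```

Call:
{"api": "jog_arm", "payload": {"series": [[0.28,-0.9,0,0,0,-0.095,0],[0.28,-0.9,0,0,0,-0.095,0],[0.28,-0.9,0,0,0,-0.095,0],[0.28,-0.9,0,0,0,-0.095,0]]}}

```text
clock: 2.23
eef_pos: [328.4, 80.6, 213.7]
eef_rot: [3.141, 0.001, 2.183]
wrist_force: [0.2, -0.0, -0.2]
finger_gap: 94.3
finger_force: 0.0
```

Call:
{"api": "jog_arm", "payload": {"series": [[0.27,-0.9,0,0,0,-0.093,0],[0.27,-0.9,0,0,0,-0.093,0],[0.27,-0.9,0,0,0,-0.093,0],[0.27,-0.9,0,0,0,-0.093,0]]}}

```text
clock: 2.57
eef_pos: [360.9, -27.3, 213.5]
eef_rot: [3.141, 0.001, 2.038]
wrist_force: [-0.6, 0.5, 0.0]
finger_gap: 94.0
finger_force: 0.0
```

Call:
{"api": "jog_arm", "payload": {"series": [[0.27,-0.9,0,0,0,-0.093,0],[0.27,-0.9,0,0,0,-0.093,0],[0.27,-0.9,0,0,0,-0.093,0],[0.27,-0.9,0,0,0,-0.093,0]]}}

```text
clock: 2.9
eef_pos: [393.4, -135.0, 213.2]
eef_rot: [-3.141, 0.0, 1.893]
wrist_force: [-0.2, -0.2, -0.0]
finger_gap: 94.0
finger_force: 0.0
```

Call:
{"api": "jog_arm", "payload": {"series": [[0.27,-0.9,0,0,0,-0.093,0],[0.27,-0.9,0,0,0,-0.093,0],[0.27,-0.9,0,0,0,-0.093,0],[0.27,-0.9,0,0,0,-0.093,0]]}}

```text
clock: 3.23
eef_pos: [425.9, -242.9, 212.8]
eef_rot: [-3.141, -0.0, 1.747]
wrist_force: [0.6, 0.1, -0.8]
finger_gap: 93.6
finger_force: 0.0
```

Call:
{"api": "jog_arm", "payload": {"series": [[0.27,-0.87,0,0,0,-0.093,0],[0.27,-0.87,0,0,0,-0.093,0],[0.27,-0.87,0,0,0,-0.093,0],[0.27,-0.87,0,0,0,-0.093,0]]}}

```text
clock: 3.57
eef_pos: [458.3, -346.7, 212.4]
eef_rot: [-3.141, -0.0, 1.601]
wrist_force: [-0.5, 0.7, -0.3]
finger_gap: 94.1
finger_force: 0.0
```

Call:
{"api": "jog_arm", "payload": {"series": [[0,0,-0.3,0,0,0,0],[0,0,-0.6,0,0,0,0],[0,-0.005,-0.8,0,0,0,0],[0,-0.005,-0.95,0,0,0,0],[0,-0.005,-1,0,0,0,0]]}}

```text
clock: 3.98
eef_pos: [456.8, -342.8, 90.6]
eef_rot: [-3.139, -0.003, 1.604]
wrist_force: [-0.7, 0.2, 0.1]
finger_gap: 93.9
finger_force: 0.0
```

Call:
{"api": "jog_arm", "payload": {"series": [[0,0,-0.05,0,0,0,0],[0,0,-0.085,0,0,0,0.2],[0,0,-0.085,0,0,0,0.4],[0,0,-0.085,0,0,0,0.5],[0,0,-0.085,0,0,0,0.6],[0,0,-0.085,0,0,0,0.7],[0,0,-0.085,0,0,0,0.8],[0,0,-0.085,0,0,0,1]], "grip_force": 25}}

```text
clock: 4.65
eef_pos: [456.6, -346.0, 83.5]
eef_rot: [3.141, 0.0, 1.602]
wrist_force: [0.6, 0.4, 0.5]
finger_gap: 50.7
finger_force: 0.0
```

Call:
{"api": "jog_arm", "payload": {"series": [[0,0,0,0,0,0,1],[0,0,0,0,0,0,1],[0,0,0,0,0,0,1],[0,0,0,0,0,0,1]]}}

```text
clock: 4.98
eef_pos: [456.6, -345.8, 83.2]
eef_rot: [-3.142, -0.0, 1.603]
wrist_force: [-0.4, -0.6, 0.6]
finger_gap: 33.8
finger_force: 25.0
```

Call:
{"api": "jog_arm", "payload": {"series": [[0,0,0.05,0,0,0,1],[0,0,0.2,0,0,0,1],[0,0,0.4,0,0,0,1],[0,0,0.6,0,0,0,1],[0,0,0.8,0,0,0,1],[0,0,0.95,0,0,0,1],[0,0,1,0,0,0,1],[0,0,1,0,0,0,1]]}}

```text
clock: 5.65
eef_pos: [456.9, -346.1, 204.5]
eef_rot: [3.14, 0.001, 1.602]
wrist_force: [-0.7, -0.7, -3.3]
finger_gap: 33.8
finger_force: 25.0
```

Run:
```python
from h import *
np.set_printoptions(precision=2,suppress=True)
s=manip.read_state(); print(s["eef_pos"],s["eef_rot"],s["wrist_force"],s["moment"],s["finger_gap"])
T=cam("top",2);S=cam("side",2); s=manip.read_state(); e=s["eef_pos"]
X=[e[0],e[1],e[2]-74]
a=proj(T,X)[0];b=proj(S,X)[0];print(a,b)
f=lambda c,p:cv2.resize(c["img"][max(0,int(p[1])-60):int(p[1])+40,int(p[0])-50:int(p[0])+50],(400,400),interpolation=cv2.INTER_CUBIC)
cv2.imwrite("pics/held.png",np.hstack([f(T,a),f(S,b)])[:,:,::-1])
```

```text
[ 456.85 -346.09  204.53] [3.14 0.   1.6 ] [-0.65 -0.67 -3.26] [-0.04  0.03  0.01] 33.84180272762869
[490.08 253.75] [295.5  317.55]
```

View pics/held.png

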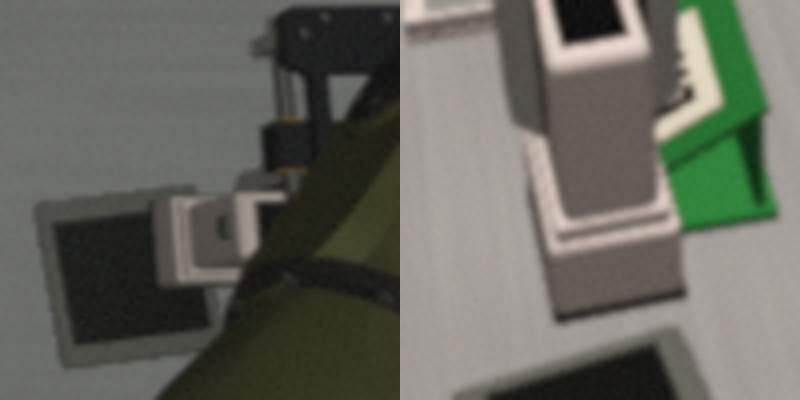

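Held level in both views. In the side view the near bottom corners are at (285,337) and (316.5,330.3). I'll check the in-hand offset from these.

Run:
```python
from h import *
from scipy.spatial.transform import Rotation as Ro
np.set_printoptions(precision=2,suppress=True)
S=cam("side",1);T=cam("top",1);s=manip.read_state(); e=s["eef_pos"]; R=Ro.from_euler("xyz",s["eef_rot"]).as_matrix()
P=cast(S,[(285,337),(316.5,330.3)],Z,e[2]-74); print(P,"mid",P.mean(0),"edge yaw",np.degrees(np.arctan2(*(P[1]-P[0])[[1,0]])))
# inset at imager top: z = e2-74+114
b=(268,250,60,30); b=(276,240,40,40); im=crop(S,*b); m=(im.max(2)<70); q=None
# far-left corner (x=-23,y=-31 edge) vs top-view hood left edge: crop (153,195)-(160,283) -> z=underside+36
x0,y0=490-50,253-60
P=cast(T,[(153/4+x0,197/4+y0),(162/4+x0,283/4+y0)],Z,e[2]-74+36); print("top left edge",P)
print("pred tcp",e, "tool y",R[:,1])
# base edges of clamp for yaw, picked in m2.png
Q=cast(T,[(246+100/8,200+40/8),(246+50/8,200+310/8),(246+345/8,200+90/8),(246+295/8,200+355/8)],Z,22)[:,:2]; print(Q,"centre",Q.mean(0))
for i,j in((1,0),(3,2),(2,0),(3,1)): d=Q[j]-Q[i]; print(np.degrees(np.arctan2(d[1],d[0])))
# label target TCP
C=np.array([656.5,-199,46]); 
for yaw in(-9.3,):
    y=np.radians(yaw); n=np.array([-.5*np.cos(y),-.5*np.sin(y),.75**.5]); ex=np.array([.75**.5*np.cos(y),.75**.5*np.sin(y),.5])
    Rt=np.c_[np.cross(ex,-n),ex,-n]; tcp=C+n*(80+74); d=Rt@R.T
    print("tcp",tcp,"delta",tcp-e,"/120",(tcp-e)/120,"rotvec/90",Ro.from_matrix(d).as_rotvec()/(np.pi/2))
```

```text
[[ 436.45 -377.55  128.06]
 [ 481.3  -375.83  128.06]] mid [ 458.88 -376.69  128.06] edge yaw 2.205129138006125
top left edge [[ 476.51 -308.59  164.06]
 [ 431.61 -311.2   164.06]]
pred tcp [ 456.34 -345.6   202.06] tool y [ 1.    0.03 -0.  ]
[[573.74 173.88]
 [491.29 185.36]
 [559.78  99.13]
 [479.17 111.66]] centre [526.   142.51]
-7.928379178762122
-8.838371784771217
79.41971514130684
80.6677148646824
tcp [ 580.51 -186.56  179.37] delta [124.17 159.05 -22.7 ] /120 [ 1.03  1.33 -0.19] rotvec/90 [-0.02 -0.33 -0.12]
```

Call:
{"api": "jog_arm", "payload": {"series": [[0.05,0.05,0,0,-0.03,-0.01,1],[0.15,0.2,0,0,-0.07,-0.03,1],[0.3,0.35,0,-0.01,-0.12,-0.04,1],[0.45,0.5,0,-0.01,-0.17,-0.06,1],[0.6,0.65,0,-0.01,-0.22,-0.08,1],[0.75,0.8,0,-0.02,-0.27,-0.1,1],[0.85,0.92,0,-0.02,-0.31,-0.11,1],[0.92,1,0,-0.02,-0.33,-0.12,1]]}}

```text
clock: 6.62
eef_pos: [567.0, -224.1, 202.2]
eef_rot: [2.622, -0.003, 1.41]
wrist_force: [0.0, -0.2, -3.5]
finger_gap: 34.0
finger_force: 25.0
```

Call:
{"api": "jog_arm", "payload": {"series": [[0.05,0.1,-0.03,0,0,0,1],[0.08,0.2,-0.1,0,0,0,1],[0.1,0.3,-0.15,0,0,0,1],[0.1,0.33,-0.19,0,0,0,1],[0.1,0.33,-0.19,0,0,0,1],[0.1,0.33,-0.19,0,0,0,1],[0.1,0.33,-0.19,0,0,0,1],[0.1,0.33,-0.19,0,0,0,1]]}}

```text
clock: 7.28
eef_pos: [579.0, -186.9, 180.8]
eef_rot: [2.623, -0.002, 1.41]
wrist_force: [0.2, -0.6, -3.0]
finger_gap: 33.8
finger_force: 25.0
```

```bash
cat > aim.py <<'E'
from h import *
from scipy.spatial.transform import Rotation as Ro
np.set_printoptions(precision=3,suppress=True)
T=cam("top",2);S=cam("side",2);s=manip.read_state(); e=s["eef_pos"]; R=Ro.from_euler("xyz",s["eef_rot"]).as_matrix()
C=np.array([655.5,-199,46]); y=np.radians(-9.3); n=np.array([-.5*np.cos(y),-.5*np.sin(y),.75**.5]); ex=np.array([.75**.5*np.cos(y),.75**.5*np.sin(y),.5])
Rt=np.c_[np.cross(ex,-n),ex,-n]; tcp=C+n*154
print("e",e,"delta/120",(tcp-e)/120,"rot/90",Ro.from_matrix(Rt@R.T).as_rotvec()/(np.pi/2),s["wrist_force"],np.abs(s["qd"]).max())
w=e+R[:,2]*74; print("window",w,"axis hits",w+R[:,2]*((C-w)@n/(R[:,2]@n))-C,"dist",(w-C)@n)
# predicted hood corners, for the picture
H=np.array([w+sx*23*R[:,1]+sy*31*R[:,0]-h*R[:,2] for h in(0,36) for sx in(-1,1) for sy in(-1,1)])
o=[]
for c in(T,S):
    p=proj(c,C)[0].astype(int); x0,y0=p[0]-50,p[1]-60; o.append(cv2.resize(c["img"][y0:y0+100,x0:x0+100],(400,400),interpolation=cv2.INTER_CUBIC)); print((proj(c,H)-[x0,y0])*4)
cv2.imwrite("pics/aim.png",np.hstack(o)[:,:,::-1])
E
python3 aim.py
```

```text
e [ 578.979 -186.586  180.601] delta/120 [ 0.004  0.    -0.01 ] rot/90 [-0.002 -0.003 -0.001] [-0.074  0.162 -3.464] 0.002540866097255572
window [ 615.213 -192.341  116.336] axis hits [-0.464  0.333 -0.296] dist 81.32992110145123
[[260.57  329.035]
 [152.57  309.821]
 [279.623 251.905]
 [170.129 232.539]
 [269.444 348.514]
 [157.961 328.655]
 [289.243 269.141]
 [176.167 249.119]]
[[ 84.294 194.848]
 [ 69.212 106.921]
 [177.906 150.033]
 [156.912  63.625]
 [ 44.202 141.169]
 [ 31.261  54.667]
 [139.365  94.517]
 [120.317   9.701]]
```

View pics/aim.png

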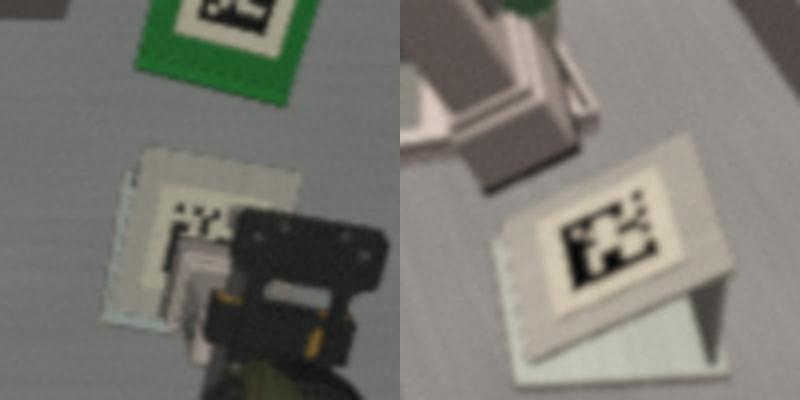

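The hood in the side view (near bottom edge at crop (486,193)-(580,149)) matches the prediction within half a pixel. The label centre lies about 1 mm further in x. A small trim, then I hold.

Call:
{"api": "jog_arm", "payload": {"series": [[0.005,0,-0.005,0,0,0,1],[0.01,0,-0.008,-0.002,-0.003,0,1],[0.01,0,-0.008,-0.002,-0.003,0,1],[0.01,0,-0.008,-0.002,-0.003,0,1],[0.01,0,-0.008,-0.002,-0.003,0,1],[0.01,0,-0.008,-0.002,-0.003,0,1],[0.01,0,-0.008,-0.002,-0.003,0,1],[0.01,0,-0.008,-0.002,-0.003,0,1]]}}

```text
clock: 8.15
eef_pos: [580.2, -186.2, 179.5]
eef_rot: [2.618, 0.0, 1.41]
wrist_force: [0.7, -0.7, -2.6]
finger_gap: 33.9
finger_force: 25.0
```

Call:
{"api": "jog_arm", "payload": {"series": [[0,0,0,0,0,0,1],[0,0,0,0,0,0,1],[0,0,0,0,0,0,1],[0,0,0,0,0,0,1],[0,0,0,0,0,0,1],[0,0,0,0,0,0,1],[0,0,0,0,0,0,1],[0,0,0,0,0,0,1]]}}

```text
clock: 8.82
eef_pos: [580.2, -186.3, 179.5]
eef_rot: [2.618, 0.0, 1.41]
wrist_force: [0.1, -0.0, -3.1]
finger_gap: 33.6
finger_force: 25.0
```

Call:
{"api": "jog_arm", "payload": {"series": [[0,0,0,0,0,0,1],[0,0,0,0,0,0,1],[0,0,0,0,0,0,1],[0,0,0,0,0,0,1],[0,0,0,0,0,0,1],[0,0,0,0,0,0,1],[0,0,0,0,0,0,1],[0,0,0,0,0,0,1]]}}

```text
clock: 9.48
eef_pos: [580.2, -186.2, 179.5]
eef_rot: [2.618, 0.0, 1.41]
wrist_force: [-0.2, -0.2, -2.3]
finger_gap: 34.0
finger_force: 25.0
```

```bash
python3 aim.py | head -2
python3 - <<'E'
from h import *
from scipy.spatial.transform import Rotation as Ro
s=manip.read_state(); e=s["eef_pos"]; R=Ro.from_euler("xyz",s["eef_rot"]).as_matrix()
y=np.radians(-8.5); n=Z; ex=np.array([np.cos(y),np.sin(y),0]); Rt=np.c_[np.cross(ex,-n),ex,-n]
d=np.array([527,144.5,158])-e; print(s["clock"],d,d/120,Ro.from_matrix(Rt@R.T).as_rotvec()/(np.pi/2))
E
```

```text
e [ 580.191 -186.235  179.477] delta/120 [-0.006 -0.003 -0.001] rot/90 [ 0.    -0.    -0.001] [ 0.214  0.21  -3.984] 0.00145114361060031
window [ 616.714 -192.167  115.392] axis hits [0.591 0.437 0.296] dist 79.78552787511948
9.6833 [-53.19124812 330.73462113 -21.4771576 ] [-0.4432604   2.75612184 -0.17897631] [0.05145368 0.32934962 0.00752543]
```

The imager was held still for about 2 s. Now lifting, levelling and carrying over the jars.

Call:
{"api": "jog_arm", "payload": {"series": [[0,0,0.05,0,0,0,1],[-0.02,0,0.2,0.003,0.02,0,1],[-0.05,0,0.35,0.01,0.07,0,1],[-0.08,0,0.5,0.02,0.13,0.003,1],[-0.1,0,0.6,0.03,0.19,0.004,1],[-0.1,0,0.7,0.04,0.25,0.006,1],[-0.1,0,0.78,0.045,0.3,0.007,1],[-0.1,0,0.8,0.051,0.33,0.008,1]]}}

```text
clock: 10.35
eef_pos: [569.0, -186.4, 278.0]
eef_rot: [-3.14, 0.002, 1.423]
wrist_force: [-0.9, 0.7, -3.1]
finger_gap: 34.0
finger_force: 25.0
```

Call:
{"api": "jog_arm", "payload": {"series": [[-0.01,0.06,0,0,0,0,1],[-0.03,0.2,0,0,0,0,1],[-0.05,0.38,0,0,0,0,1],[-0.08,0.56,0,0,0,0,1],[-0.1,0.75,0,0,0,0,1],[-0.12,0.93,0,0,0,0,1]]}}

```text
clock: 10.85
eef_pos: [553.2, -73.1, 275.4]
eef_rot: [3.14, 0.0, 1.423]
wrist_force: [0.3, -0.5, -2.7]
finger_gap: 34.2
finger_force: 25.0
```

Call:
{"api": "jog_arm", "payload": {"series": [[-0.02,0.18,0,0,0,0,1],[-0.04,0.36,0,0,0,0,1],[-0.06,0.54,0,0,0,0,1],[-0.08,0.72,0,0,0,0,1],[-0.11,0.92,0,0,0,0,1]]}}

```text
clock: 11.27
eef_pos: [540.0, 37.0, 275.4]
eef_rot: [3.14, -0.0, 1.423]
wrist_force: [-0.2, -0.4, -3.8]
finger_gap: 34.0
finger_force: 25.0
```

Call:
{"api": "jog_arm", "payload": {"series": [[-0.02,0.18,0,0,0,0,1],[-0.04,0.36,0,0,0,0,1],[-0.06,0.54,0,0,0,0,1],[-0.08,0.7,0,0,0,0,1],[-0.1,0.82,0,0,0,0,1],[-0.11,0.89,0,0,0,0,1],[-0.12,0.91,0,0,0,0,1],[-0.12,0.91,0,0,0,0,1]]}}

```text
clock: 11.93
eef_pos: [525.9, 145.2, 275.5]
eef_rot: [-3.141, 0.0, 1.424]
wrist_force: [-0.5, 0.0, -2.7]
finger_gap: 33.8
finger_force: 25.0
```

```bash
cat > hov.py <<'E'
from h import *
import sys
from scipy.spatial.transform import Rotation as Ro
np.set_printoptions(precision=3,suppress=True)
B=np.array([527.2,144.5,74]); zh=float(sys.argv[1])
T=cam("top",2);S=cam("side",2);s=manip.read_state(); e=s["eef_pos"]; R=Ro.from_euler("xyz",s["eef_rot"]).as_matrix()
y=np.radians(-8.5); n=Z; ex=np.array([np.cos(y),np.sin(y),0]); Rt=np.c_[np.cross(ex,-n),ex,-n]
d=B+[0,0,zh+74]-e; print(s["clock"],e,s["eef_rot"],"d",d/120,Ro.from_matrix(Rt@R.T).as_rotvec()/(np.pi/2),s["wrist_force"],s["moment"],s["finger_gap"])
w=e+R[:,2]*74
H=np.array([w+sx*23*R[:,1]+sy*31*R[:,0]-h*R[:,2] for h in(0,36) for sx in(-1,1) for sy in(-1,1)])
o=[]
for c in(T,S):
    p=proj(c,B)[0].astype(int); x0,y0=p[0]-50,p[1]-60; o.append(cv2.resize(c["img"][y0:y0+100,x0:x0+100],(400,400),interpolation=cv2.INTER_CUBIC)); print(x0,y0,((proj(c,H)-[x0,y0])*4).astype(int).tolist(), ((proj(c,B)-[x0,y0])*4)[0])
cv2.imwrite(sys.argv[2],np.hstack(o)[:,:,::-1])
E
python3 hov.py 40 pics/hov1.png
```

```text
12.1333 [526.342 144.225 275.489] [-3.141  0.001  1.422] d [ 0.007  0.002 -0.729] [ 0. -0.  0.] [ 0.98  -0.461 -2.75 ] [-0.048  0.048  0.011] 33.84481953032799
217 160 [[231, 261], [111, 241], [247, 173], [129, 153], [225, 250], [101, 229], [242, 159], [119, 139]] [203.295 243.643]
244 116 [[144, 72], [146, 26], [228, 69], [226, 23], [139, 11], [141, -32], [224, 8], [223, -35]] [201.463 242.06 ]
```

Call:
{"api": "jog_arm", "payload": {"series": [[0.003,0,-0.05,0,0,0,1],[0.007,0.002,-0.2,0,0,0,1],[0.007,0.002,-0.38,0,0,0,1],[0.007,0.002,-0.55,0,0,0,1],[0.007,0.002,-0.68,0,0,0,1],[0.007,0.002,-0.73,0,0,0,1],[0.007,0.002,-0.73,0,0,0,1],[0.007,0.002,-0.73,0,0,0,1]]}}

```text
clock: 12.8
eef_pos: [527.3, 145.1, 188.4]
eef_rot: [-3.141, 0.0, 1.423]
wrist_force: [0.6, -0.4, -2.8]
finger_gap: 33.8
finger_force: 25.0
```

```bash
python3 hov.py 10 pics/hov2.png
```

```text
13.0 [527.422 145.235 188.841] [3.141 0.    1.423] d [-0.002 -0.006 -0.257] [ 0.     0.    -0.001] [-0.288 -0.29  -2.529] [-0.005  0.018  0.026] 33.82848472313583
217 160 [[242, 281], [132, 263], [257, 200], [147, 182], [237, 272], [123, 253], [252, 189], [139, 170]] [203.295 243.643]
244 116 [[157, 209], [159, 158], [237, 205], [235, 155], [153, 153], [154, 105], [234, 149], [232, 101]] [201.463 242.06 ]
```

View pics/hov2.png

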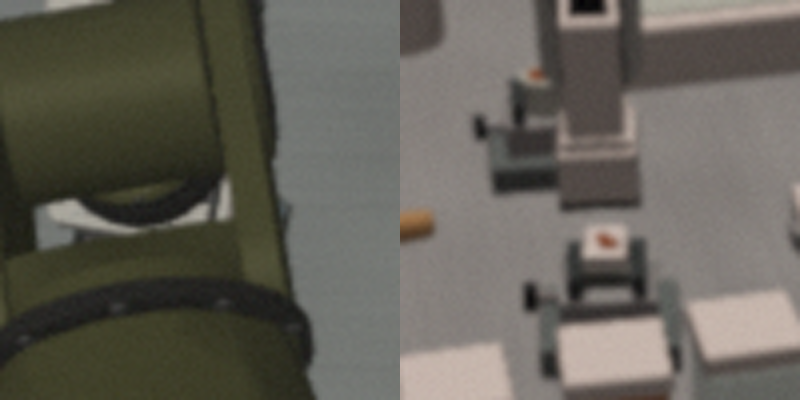

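The hood hangs over the block in the side view. Hood bottom edge is at crop x 561-638, block top 584-630 at rows 228-250. I'll measure the block's top in this same camera for a last trim.

Run:
```python
from h import *
np.set_printoptions(precision=1,suppress=True)
S=cam("side",3)
b=(284,166,22,20); im=crop(S,*b).astype(int)
g=im[:,:,0]; print(np.array(g[4::8,4::8]))
# bottom band/hood in side view: row profile just above bottom edge
print(S["img"][164:169,278:310,0])
for th in(130,145,160):
    m=cv2.morphologyEx((g>th).astype(np.uint8),cv2.MORPH_CLOSE,np.ones((9,9))); q=contour(m,*b[:2],(295,176))
    P=cast(S,q,Z,74); print(th,cv2.minAreaRect(P[:,:2].astype(np.float32)),q.min(0),q.max(0))
```

```text
[[ 83  70  68  70  66  64  63  61  58  59  57  58  59  55  56  53  59  54
   59  74 106 125]
 [ 72  56  52  53  55  55  55  58  58  59  61  64  66  65  65  61  66  65
   70  85 111 126]
 [ 87  74  76  78  81  82  83  88  91  95  97 103 108 108 104 105 106 107
  107 113 123 131]
 [113 113 114 114 117 117 119 117 122 125 126 129 130 131 130 128 127 128
  131 133 133 133]
 [133 135 134 133 135 136 134 136 136 137 139 138 138 138 137 136 133 134
  135 133 134 132]
 [136 136 138 137 139 137 140 147 147 150 148 150 153 152 152 145 138 135
  132 135 135 134]
 [135 136 137 138 137 144 151 165 169 172 169 170 175 179 176 167 151 137
  133 135 133 134]
 [137 135 136 138 138 147 165 182 186 182 180 182 189 191 192 180 161 140
  134 135 134 135]
 [136 136 135 136 138 148 170 188 185 172 163 166 178 187 193 184 163 138
  126 124 128 131]
 [134 131 125 125 129 143 169 188 182 162 143 143 156 170 181 178 156 120
  101  99 105 117]
 [131 118 100  94 101 129 168 190 188 166 141 132 135 148 165 171 143 101
   76  69  82 101]
 [128 110  79  64  82 126 171 191 194 175 155 143 143 150 167 168 139  85
   
[... 1121 characters left out ...]
9  54  58  72 104 124 132 133 131 130]
 [139 137 136 137 131 110  73  57  52  53  54  54  54  57  57  57  59  62
   64  63  63  59  64  63  67  81 108 125 132 131 131 132]
 [137 135 136 139 134 114  86  72  73  75  78  79  80  85  88  92  94 100
  105 105 101 102 103 104 104 110 121 130 131 132 134 131]]
130 ((529.696533203125, 154.61947631835938), (57.11952209472656, 54.19931411743164), 82.31096649169922) [283.6 167.9] [305.4 180.2]
145 ((528.7361450195312, 149.90843200683594), (43.77743911743164, 29.14596939086914), 77.63665008544922) [288.9 170.8] [300.8 179.9]
160 ((529.3298950195312, 148.5393524169922), (39.64111328125, 24.956186294555664), 81.66476440429688) [289.8 171.4] [300.1 179.7]
```

Run:
```python
from h import *
np.set_printoptions(precision=2,suppress=True)
S=cam("side",1);e=manip.read_state()["eef_pos"]
P=cast(S,[(294.6,180.05),(295.0,171.6),(289.2,177),(300.4,177)],Z,74); print(P, P[:2].mean(0),P[2:].mean(0))
print(proj(S,[[528,147.7,74]]))
# hood near bottom edge, mid: px (293.5,168.1)
for off in(74,75.2):
    P=cast(S,[(283.4,168.5),(303.7,167.7)],Z,e[2]-off); print(off,P.mean(0),"tcp",e)
```

```text
[[525.21 127.98  74.  ]
 [532.35 167.59  74.  ]
 [514.75 145.28  74.  ]
 [540.96 138.67  74.  ]] [528.78 147.79  74.  ] [527.86 141.97  74.  ]
[[294.49 175.82]]
74 [523.08 114.58 114.22] tcp [527.13 145.23 188.22]
75.2 [523.34 116.7  113.02] tcp [527.13 145.23 188.22]
```

In both cameras the block lies about 493.6 mm in y from the imager's original place, so the TCP target is (528, 147.7, 159.2).

Call:
{"api": "jog_arm", "payload": {"series": [[0.006,0.02,0,0,0,0,1],[0.006,0.021,-0.05,0,0,0,1],[0.006,0.021,-0.12,0,0,0,1],[0.006,0.021,-0.18,0,0,0,1],[0.006,0.021,-0.22,0,0,0,1],[0.006,0.021,-0.244,0,0,0,1],[0.006,0.021,-0.244,0,0,0,1],[0.006,0.021,-0.244,0,0,0,1]]}}

```text
clock: 13.87
eef_pos: [527.8, 147.7, 158.5]
eef_rot: [-3.141, 0.001, 1.423]
wrist_force: [0.3, 0.5, -2.1]
finger_gap: 33.7
finger_force: 25.0
```

Call:
{"api": "jog_arm", "payload": {"series": [[0,0,0,0,0,0,1],[0,0,0,0,0,0,1],[0,0,0,0,0,0,1],[0,0,0,0,0,0,1]]}}

```text
clock: 14.2
eef_pos: [527.9, 147.7, 158.8]
eef_rot: [-3.141, 0.001, 1.423]
wrist_force: [0.1, -0.0, -3.2]
finger_gap: 33.8
finger_force: 25.0
```

```bash
python3 hov.py 10 pics/hov3.png
python3 - <<'E'
from cell import manip
import numpy as np
print(np.mean([(manip.camera("side"),manip.read_state()["eef_pos"])[1] for _ in range(5)],0))
E
```

```text
14.4 [527.801 147.722 158.667] [-3.141  0.001  1.423] d [-0.005 -0.027 -0.006] [ 0.    -0.001 -0.001] [-0.309 -0.392 -2.145] [-0.044  0.14  -0.015] 34.05803643719321
217 160 [[242, 288], [134, 270], [256, 209], [150, 191], [237, 279], [126, 261], [252, 198], [142, 180]] [203.295 243.643]
244 116 [[161, 252], [162, 200], [240, 248], [237, 197], [157, 198], [158, 148], [237, 194], [234, 144]] [201.463 242.06 ]
[527.7815485  147.71902433 158.61899073]
```

View pics/hov3.png

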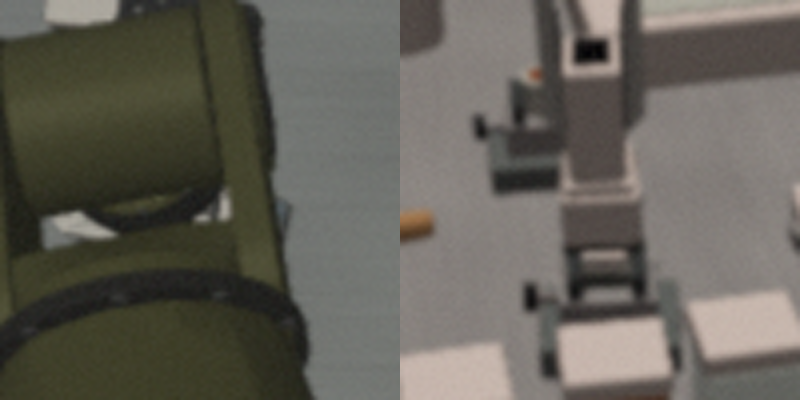

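The hood sits just above the block in the side view: hood bottom edge at crop row 250, the block's near strip visible below at rows 250-262, centred in x. The wrist force is still only the imager's weight, so there is no contact. Handing in.

```bash
python3 -c "
from cell import manip
print(manip.sign_off())"
```

```text
the job is handed in; nothing more can be done
None
```

I handed the job in: the imager was aimed at the label from about 8 cm and held there for about 2 s, carried over the jars, and left hovering level about 1 cm above the rectangular block, its centring and height good to roughly 1.5 mm.

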